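# Index the dotting turntable to its next hole

## Task

Move the plate on for the next petal: pull up the red spring plunger of the dotting turntable, turn the table anticlockwise (seen from above) to the very next hole, the one in the orange block, and let the plunger spring fully home there so that the table is locked. Do not turn past that hole, ram or force the pin against the index ring, touch the wet plate, or disturb the things around it. Let go of everything at the end.

Things in the scene. Friction and masses are not known exactly. Their poses are not given: they have to be found in the camera images.
- index_base: dotting turntable, its fixed part: grey round base 250 mm across and 20 mm thick, with a flat steel index ring (radius 90 to 110 mm) on it, top 40 mm above the table. Origin on the vertical turning axis at table height, z up; its x axis points to the hole in which the pin starts. It stays put.
- ring_center (a point): centre of the index ring, level with its top, 40 mm above the table. The holes lie on a circle of 100 mm radius about it; each is a radial slot 9.5 mm wide along the circle. Between the holes the ring is smooth and level, and the pin slides over it. After the orange block's hole the next ones come at 1.05 rad and every 0.52 rad; behind the start at -0.52 rad and so on.
- start_hole (a point): the hole in which the pin starts, at the ring's top. The next hole anticlockwise is in the middle of an orange block, 60 mm long, set in the ring flush with its top. The painter sets the block by hand: its hole lies anywhere from 0.40 to 0.65 rad on from this one about the axis. It is not measured: see it or feel for it.
- stage (a joint): angle of the turning table, which carries the plate and, on an arm, the plunger: rad, growing anticlockwise seen from above, 0 at the start. Turning it takes about 1.2 N at the knob (friction; it stays where it is left), plus about 3 to 6 N while the pin rubs on the ring (more if the knob is pressed down). Locked, it has about 0.008 rad of play either way.
- plunger (a joint): how far the plunger is pulled up, m: 0 fully home, 0.014 the upper stop. The pin is clear of its hole above 0.008. A spring pushes it down with 5 N at 0 and 9 N at 0.014: let go, it rests on the ring at 0.008 and slides, and over a hole it drops to 0. It can drop only if the fingers do not grip the knob; locked, the knob no longer moves sideways.
- knob_mid (a point): middle of the red upright plunger knob, a cylinder 26 mm across and 28 mm tall, 98 mm above the table when home (0.098 + plunger), 100 mm from the turning axis, moving with table and plunger. Below it a thin stem, then the dark housing, 24 mm across, its top 72 mm above the table. Nothing stands above it.
- plate: black plate with wet coloured dots, 156 mm across, rim 59 mm above the table, fixed on the turning table and concentric with it (origin on the axis, 50 mm up). Not to be touched.
- pin: the plunger's steel pin straight below the knob, ending in a rounded foot that fits the radial slots: 8 mm wide along the circle, 19 mm long radially, reaching 8 mm below the ring's top when home. Its origin is on its axis, 98 mm below the middle of the knob. It should bear on ring and hole walls gently: over 25 N is forcing it.
- bottle_orange: orange acrylic-paint bottle with a gold cap, 38 mm wide, 100 mm tall, upright; origin at the middle of its underside. Bystander, leave alone.
- bottle_purple: purple acrylic-paint bottle with a gold cap, 38 mm wide, 100 mm tall, upright; origin at the middle of its underside. Bystander, leave alone.
- bottle_teal: teal acrylic-paint bottle with a gold cap, 38 mm wide, 100 mm tall, standing beside the turntable; origin at the middle of its underside. Bystander, leave alone.
- brush_cup: clear cup of brushes, 72 mm wide at the rim, 95 mm tall (brushes to 185 mm); origin at the middle of its underside. Bystander, leave alone.
- palette: yellow plate used as palette, 190 mm wide, 18 mm tall; origin at the middle of its underside. Bystander, leave alone.
- painted_stone: dark red domed stone with dots, 72 mm wide, 27 mm tall; origin at the middle of its underside. Bystander, leave alone.
- dotting_tool: dotting tool, a blue rod 10 mm thick with small steel balls at both ends, 150 mm long, lying beside the turntable; origin at the middle of its underside. Bystander, leave alone.

How it is judged (in metres and radians):
On the way, in this order (a step that is already met when the one before it is completed fails the run):
1. the pin is pulled clear of the hole it starts in, before the table is turned (value of joint plunger above 0.0065 m and value of joint stage below 0.12 rad), for 0.1 s.
2. the table is turned at least 0.17 rad anticlockwise with the pin out (value of joint stage above 0.17 rad and value of joint plunger above 0.004 m), for 0.1 s.
At the end, for the whole second after the job is handed in: The pin is down to within 1.5 mm of fully home in the orange block's hole (which puts the table between 0.37 and 0.68 rad anticlockwise of its start), and the table is still (value of joint plunger below 0.0015 m and value of joint stage between 0.37 and 0.68 rad and velocity of joint stage between -0.02 and 0.02 rad/s); the robot touches nothing.
It fails at once if the pin presses on the index ring or a hole's wall with more than 25 N (contact force between pin and anything else above 25 N).
It fails at once if the table is turned past the next hole (beyond 0.72 rad) or backwards by more than 0.1 rad (value of joint stage above 0.72 rad or value of joint stage below -0.1 rad).
It fails at once if the robot touches the wet plate with more than 0.5 N (contact force between any of the fingers, the arm and plate above 0.5 N).
It fails at once if a thing around the turntable is moved more than 20 mm (distance of any of bottle_orange, bottle_purple, bottle_teal, brush_cup, palette, painted_stone, dotting_tool from where it was at the start of the episode above 0.02 m).
It also fails if it takes over 54 s, if anything falls off the work surface, if the arm or the gripper's body presses on something with over 40 N, if the wrist force passes 120 N, or if a joint passes its speed limit or range.

## Robot

A 7-joint arm with a two-finger parallel gripper is mounted at the origin on the work surface. World frame = base frame: x ahead of the robot, y to its left, z up, the work surface at z = 0. Lengths are in m, angles in degrees, forces in N, time in s.
With the tool pointing down it reaches from about 0.425 to 0.925 m from the base axis. Payload 6.8 kg.
Tool frame: the origin (TCP) lies at the very end of the fingers, on their centre line; the grasp point (between the pads) lies 19 mm behind it (ctrl.tcp_to_grasp is the distance from the TCP to the grasp point, in m); z points along the fingers, y is the line along which they close (so a half turn about z gives the same grasp; the last joint's range is limited). The gripper opens to 85 mm and grips with 20 to 120 N. Pads are 22 mm wide; open, the fingers measure 114 mm over their backs; the gripper's body (76 mm by 85 mm) begins 54 mm behind the grasp point. The pads swing forward as they close: fully open they stand 13 mm farther back than shut.
Start: joints at [-83.486, 27.33, 1.283, 89.118, -0.659, 63.558, -4.761], TCP at [0.148, 0.658, 0.211] pointing down, gripper open.
Joint ranges: [-169.35, 169.35], [-19.33, 120.38], [-80.79, 83.38], [13.8, 139.57], [-78.32, 258.32], [9.67, 109.79], [-169.56, 169.56]. Speed limits (degrees/s): [136.94, 136.94, 180, 180, 180, 180, 180].

## Interface

Orientations are given as a 3x3 rotation matrix whose columns are the frame's x, y, z axes.
In Python, from bench import ctrl gives the robot as it stands. Calls block until the motion is done:
- ctrl.goto(position, orientation): joint-space move of the TCP to a pose.
- ctrl.line_to(position, feed=0.15, attitude=None): straight line of the TCP; attitude=None keeps the orientation; feed is the mean speed in m/s.
- ctrl.movej(angles): joint-space move.
- ctrl.command_gripper(opening, newtons=None): finger opening in m; newtons is the grip in N (None keeps the last); returns when the fingers have stopped.
- ctrl.sleep(seconds).
- ctrl.inverse_kinematics(position, orientation): joint angles nearest the present ones, or None.
- ctrl.sense(): the state.
- ctrl.get_image(name): name is "side" or "top" or "wrist"; returns a dict with "color" (480x640x3 uint8, red, green, blue), "range_z" (480x640 float32, m along the optical axis (not along the pixel's ray), 0 where there is no reading), "mtx" (3x3 intrinsics, pixels), "extrinsics" (4x4, takes a point from world to camera coordinates). Camera axes: x right, y up, looking along -z (the intrinsics and any distortion apply to the point x, -y, -z); pixel columns grow to the right and rows downward; lengths in m; the calibration is good to about 2 mm. A picture is of the moment at which its call begins.
A pose or a line that the arm cannot do raises ctrl.Unreachable and nothing moves.
- ctrl.hand_in(): hands the job in; it is judged then, once.
Trained networks look in a picture, given as the dict that the camera call returned (one of the last four; its "shot" number tells which), for a name from the list of things; names that differ only in an ending like _2 or _b are one class to them, and where a whole thing is asked for, a point or a joint stands for the part that bears it (a point fixed in the world has none). Each returns a list of dicts, best first, with "confidence" (0 to 1); they miss things now and then, are a little off and sometimes report something else, mostly with a low value. They report only what shows in the picture. A call takes as long as a camera call.
- ctrl.spot_in(label, picture): "box" ([left, top, right, bottom] in pixels, round what is visible of it).
- ctrl.outline_of(label, picture): "region" (480x640 bool, what is visible of it) and "box" ([left, top, right, bottom] in pixels, round what is visible of it).
- ctrl.spot_point(label, picture): "uv" ([column, row] in pixels: a listed point, or the origin of a listed thing).
The state is a dict: "clock": time; "qpos": joint angles; "qvel": joint speeds; "tau": joint torques, N m; "ee_pos": TCP position; "tool_rot": TCP orientation; "contact_force": force on the tool from outside, world axes, zero at the start; "ft_torque": the same for the moment, N m; "gripper_width": finger opening in m; "grasp_force": force on a finger pad.
Only numpy, scipy, OpenCV 4.12 (cv2) and the standard library are available. Lean on these libraries where they do the work, as an engineer would, in place of code of your own. Each camera call takes 0.05 s, during which the arm holds its last target. There are 200 camera calls.

## Working session

There is one attempt and no reset: what is moved stays moved. The work goes in short steps, each a Python script; the robot and the scene stay as the last script left them, time stands still between calls to the robot, and variables do not carry over. Pictures are saved under pics/ and viewed, at most 10 in all, crops included, and the job is handed in when it is done.

```bash
mkdir -p pics; cat > h.py <<'E'
import numpy as np, cv2
from bench import ctrl
def cam(n):
    return ctrl.get_image(n)
def save(im,f): cv2.imwrite('pics/'+f,im['color'][:,:,::-1])
def ray(im,uv):
    K=np.array(im['mtx']);E=np.array(im['extrinsics'])
    d=np.linalg.inv(K)@[uv[0],uv[1],1]; d=np.array([d[0],-d[1],-d[2]])
    R=E[:3,:3];return -R.T@E[:3,3], R.T@d
def atz(im,uv,z):
    o,d=ray(im,uv); return o+d*(z-o[2])/d[2]
def proj(im,p):
    c=np.array(im['extrinsics'])@np.r_[p,1]; q=np.array(im['mtx'])@[c[0],-c[1],-c[2]]; return q[:2]/q[2]
E
python3 - <<'E'
from h import *
for n in ('top','side'):
    im=cam(n); save(im,n+'0.png')
    print(n,np.round(im['extrinsics'],3).tolist(), np.round(im['mtx'],1).tolist())
    for l,z in (('ring_center',.04),('start_hole',.04),('knob_mid',.098),('index_base',0),('bottle_teal',0),('bottle_orange',0),('bottle_purple',0),('brush_cup',0),('dotting_tool',0)):
        for r in ctrl.spot_point(l,im)[:2]: print(l,round(r['confidence'],2),np.round(r['uv'],1),np.round(atz(im,r['uv'],z),4))
print(ctrl.sense())
E
```

```text
top [[-0.016, -1.0, -0.004, 0.037], [0.99, -0.016, 0.143, -0.506], [-0.143, -0.001, 0.99, -1.134], [0.0, 0.0, 0.0, 1.0]] [[493.8, 0.0, 326.7], [0.0, 493.8, 238.9], [0.0, 0.0, 1.0]]
ring_center 0.9 [367.3 232.9] [ 0.5189 -0.0675  0.04  ]
start_hole 0.59 [344.7 203.2] [ 0.5916 -0.0156  0.04  ]
knob_mid 0.41 [347.4 193.2] [ 0.602  -0.0201  0.098 ]
index_base 0.87 [369.5 238.3] [ 0.5117 -0.0758  0.    ]
bottle_teal 0.61 [318.1 285.1] [0.3997 0.0514 0.    ]
bottle_orange 0.67 [164.6 254.3] [0.4805 0.4244 0.    ]
bottle_purple 0.58 [169.  217.2] [0.5723 0.4164 0.    ]
brush_cup 0.83 [149.4 312.4] [0.341  0.4565 0.    ]
dotting_tool 0.54 [426.  194.3] [ 0.6194 -0.2187  0.    ]
side [[-0.928, -0.373, -0.001, 0.477], [0.224, -0.561, 0.797, -0.182], [-0.298, 0.739, 0.604, -1.351], [0.0, 0.0, 0.0, 1.0]] [[572.0, 0.0, 320.0], [0.0, 572.0, 228.7], [0.0, 0.0, 1.0]]
ring_center 0.59 [333.3 226. ] [ 0.5073 -0.0782  0.04  ]
start_hole 0.69 [292.  232.5] [ 0.5985 -0.0109  0.04  ]
knob_mid 0.64 [295.5 213.1] [ 0.5913 -0.0214  0.098 ]
index_base 0.75 [334.5 234.6] [ 0.5087 -0.0927  0.    ]
index_base 0.
[... 567 characters left out ...]
6016559]), 'qvel': array([ 0.07698714, -0.0703767 , -0.04749092, -0.05645204,  0.03116978,
        0.05857167,  0.0122718 ]), 'tau': array([-7.44298541e-04, -5.96320760e+01,  1.60602573e+00, -2.81557310e+01,
        1.24511094e-02,  1.54262358e-03,  5.21757400e-06]), 'ee_pos': array([0.14848108, 0.65847802, 0.21134552]), 'tool_rot': array([[-9.75500888e-01,  2.19995495e-01, -2.21449614e-05],
       [ 2.19995492e-01,  9.75500885e-01,  8.18888504e-05],
       [ 3.96176076e-05,  7.50108545e-05, -9.99999996e-01]]), 'contact_force': array([ 0.19252136, -0.09720502,  0.49879375]), 'ft_torque': array([-0.00156579,  0.02571337,  0.01916847]), 'grasp_force': 0.0, 'gripper_width': 0.08554719261172973}
```

```bash
python3 - <<'E'
import cv2
for n,(x,y,w) in {'top':(367,233,160),'side':(333,226,160)}.items():
    im=cv2.imread(f'pics/{n}0.png')[y-60-10:y+70,x-100:x+100]
    cv2.imwrite(f'pics/{n}0c.png',cv2.resize(im,None,fx=4,fy=4,interpolation=cv2.INTER_CUBIC))
E
```

```text
(no output)
```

View pics/top0.png

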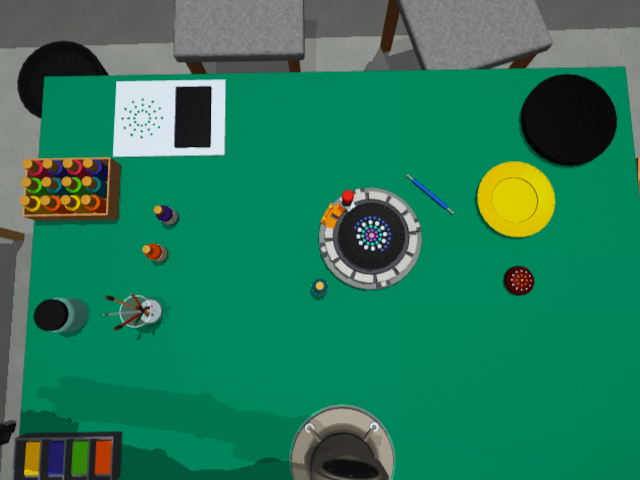

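View pics/top0c.png

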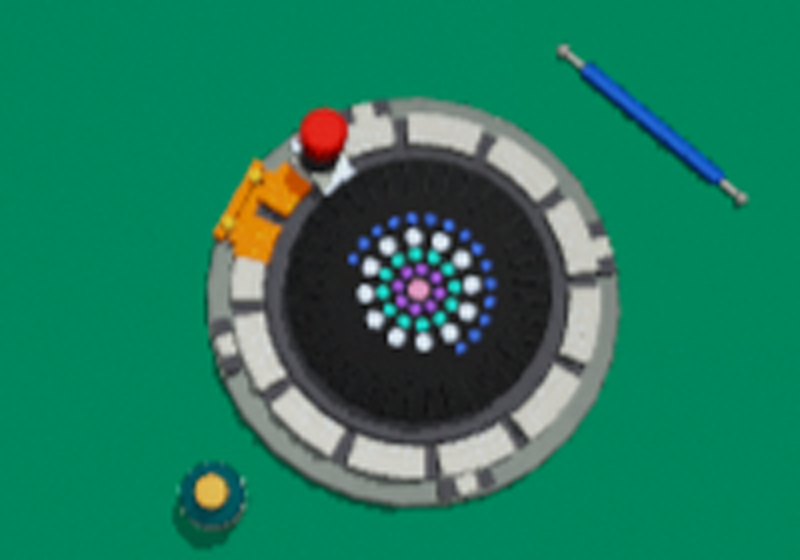

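View pics/side0c.png

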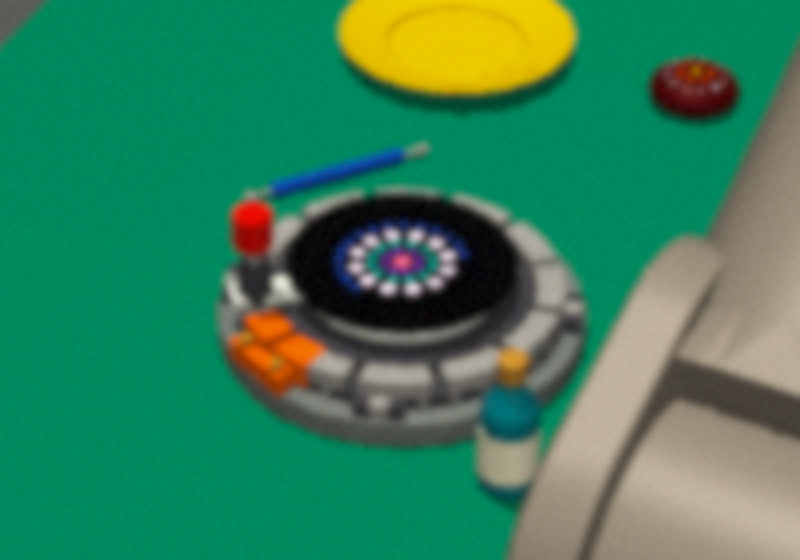

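The top crop shows the red knob at full-image pixel ≈(347,195). The orange block is anticlockwise of it, with its dark slot at ≈(334,216), and the teal bottle sits well away at ≈(319,286). The side view agrees. Next is a closer look with the wrist camera.

```bash
cat >> h.py <<'E'
def rot(phi,s=1):
    r=s*np.array([np.cos(phi),np.sin(phi),0]); z=np.array([0,0,-1.]); return np.c_[r,np.cross(z,r),z]
E
python3 - <<'E'
from h import *
c=np.array([.513,-.073]); 
for s in (1,-1):
    for ph in (30,65):
        p=c+.1*np.array([np.cos(np.radians(ph)),np.sin(np.radians(ph))])
        q=ctrl.inverse_kinematics(np.r_[p,.25],rot(np.radians(ph),s)); print(s,ph,None if q is None else np.round(q,1))
s=-1
ph=np.radians(40); p=c+.1*np.array([np.cos(ph),np.sin(ph)])
ctrl.goto(np.r_[p,.27],rot(ph,s))
im=cam('wrist'); save(im,'w1.png')
for l,z in (('ring_center',.04),('start_hole',.04),('knob_mid',.098),('index_base',0),('plate',.05),('pin',0)):
    for r in ctrl.spot_point(l,im)[:2]: print(l,round(r['confidence'],2),np.round(r['uv'],1),np.round(atz(im,r['uv'],z),4))
print(ctrl.sense()['clock'],ctrl.sense()['ee_pos'])
np.savez('w1.npz',**{k:im[k] for k in('color','range_z','mtx','extrinsics')})
E
```

```text
1 30 [-43.1  25.5  54.1  99.7 -22.4  66.3 -42.4]
1 65 [-46.1  17.8  47.6 105.4 -14.6  63.2 -18.3]
-1 30 [-31.9  20.9  36.9  99.1 -13.7  64.6 129.2]
-1 65 [-28.8  14.5  24.9 104.4  -6.8  62.5 153.6]
start_hole 0.56 [309.2 192.9] [ 0.5943 -0.0231  0.04  ]
knob_mid 0.63 [309.6 208.8] [ 0.5964 -0.0181  0.098 ]
index_base 0.79 [318.9 104.2] [ 0.5135 -0.0766  0.    ]
index_base 0.45 [157.7  90.9] [ 0.6216 -0.2273  0.    ]
plate 0.82 [321.4 103.6] [ 0.5131 -0.073   0.05  ]
plate 0.47 [546.6 363.5] [0.5668 0.3579 0.05  ]
4.175 [ 0.58962729 -0.00855315  0.26998415]
```

View pics/w1.png

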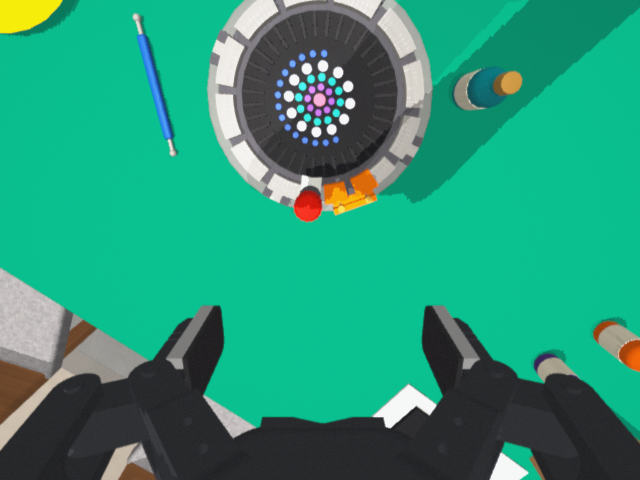

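The wrist view shows the red knob at (308,206), the orange block around (350,188) and the plate centre at (319,100). Nothing stands in the fingers' way. I'll work out the angles from colour and depth.

```bash
cat > m.py <<'E'
from h import *
def pts(im,mask):
    v,u=np.nonzero(mask&(im['range_z']>0)); d=im['range_z'][v,u]
    o=[];
    for a,b,k in zip(u,v,d):
        c,r=ray(im,(a,b)); o.append(c+r*k)
    return np.array(o)
def hsv(im): return cv2.cvtColor(np.ascontiguousarray(im['color']),cv2.COLOR_RGB2HSV)
def red(im):
    h=hsv(im); return ((h[...,0]<5)|(h[...,0]>175))&(h[...,1]>180)&(h[...,2]>90)
def orange(im):
    h=hsv(im); return (h[...,0]>8)&(h[...,0]<24)&(h[...,1]>200)&(h[...,2]>150)
E
python3 - <<'E'
from m import *
W=dict(np.load('w1.npz')); T=cam('top')
c=np.array([.513,-.0735])
for n,im in (('w',W),('t',T)):
    P=pts(im,red(im)); P=P[np.hypot(*(P[:,:2]-c).T)<.14]; t=P[P[:,2]>.107] if len(P) else P
    print(n,'knob',len(t),np.round((t.min(0)+t.max(0))/2,4),np.round(t.mean(0),4))
    O=pts(im,orange(im)); d=O[:,:2]-c; r=np.hypot(*d.T)
    O=O[(r>.09)&(r<.11)&(O[:,2]<.046)&(O[:,2]>.034)]; a=np.degrees(np.arctan2(*(O[:,:2]-c).T[::-1]))
    print('orange',len(O),np.round([a.min(),a.max(),a.mean()],1)); print(np.histogram(a,bins=np.arange(30,85,2.))[0])
    pl=pts(im,hsv(im)[...,2]<60); r=np.hypot(*(pl[:,:2]-c).T); pl=pl[(r<.1)&(pl[:,2]>.055)&(pl[:,2]<.065)]
    print('plate rim',len(pl),np.round((pl.min(0)+pl.max(0))/2,4),np.round(np.ptp(pl,0),3))
E
```

```text
w knob 551 [ 0.5943 -0.0222  0.1104] [ 0.594  -0.0222  0.111 ]
orange 663 [42.  76.9 59.5]
[ 0  0  0  0  0  0 40 42 44 51 44 45 48 19  0  0 39 45 42 48 49 45 43 19
  0  0  0]
plate rim 4628 [ 0.5118 -0.0763  0.0577] [0.153 0.154 0.005]Traceback (most recent call last):
  File "<stdin>", line 6, in <module>
    return umr_minimum(a, axis, None, out, keepdims, initial, where)
ValueError: zero-size array to reduction operation minimum which has no identity
```

```bash
cat >> h.py <<'E'
C=np.array([.512,-.0758]); R0=.0992; PH0=np.arctan2(-.0222+.0758,.594-.512)
def pos(d,z,off=0):
    a=PH0+d; return np.r_[C+R0*np.array([np.cos(a),np.sin(a)])+off*np.array([-np.sin(a),np.cos(a)]),z]
def F(d,n=3):
    f=[]
    for _ in range(n): f.append(ctrl.sense()['contact_force']); ctrl.sleep(.01)
    f=np.mean(f,0); a=PH0+d; return np.array([f[:2]@[np.cos(a),np.sin(a)],f[:2]@[-np.sin(a),np.cos(a)],f[2]])  # radial,tangential,z
E
python3 - <<'E'
from h import *
ctrl.goto(pos(0,.16),rot(PH0,-1))
ctrl.command_gripper(.05,20)
print(F(0))
ctrl.line_to(pos(0,.081),feed=.08)
ctrl.command_gripper(.032); b=F(0); print(b,ctrl.sense()['gripper_width'])
lim={}
for s in (1,-1):
    for k in range(1,13):
        ctrl.line_to(pos(0,.081,s*k*.0005),feed=.01); f=F(0)-b
        if abs(f[1])>1.5: break
    lim[s]=s*k*.0005; print(s,k,f)
    if s==1: ctrl.line_to(pos(0,.081),feed=.02)
off=(lim[1]+lim[-1])/2; ctrl.line_to(pos(0,.081,off),feed=.02)
print(off,F(0)-b,ctrl.sense()['clock']); np.save('off.npy',off)
im=cam('wrist'); save(im,'w2.png')
E
```

```text
[0.14950803 0.14692847 0.00462409]
[-0.09826963  0.30236526  0.35148424] 0.03207565884430581
1 7 [ 0.22684678 -1.61332299 -1.00057819]
-1 10 [ 1.42193351  2.5930046  -0.02633427]
-0.00075 [-0.32376515 -0.25212146 -0.48844202] 12.075
```

View pics/w2.png

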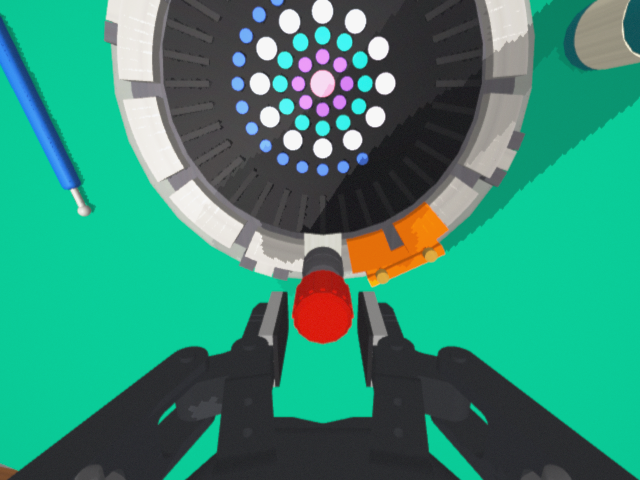

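The view shows the knob at (322,305) midway between the pads at (275,340) and (372,340), and clear of the plate. Gripping and lifting next.

```bash
python3 - <<'E'
from h import *
off=float(np.load('off.npy')); b=F(0)
ctrl.command_gripper(.0,35); s=ctrl.sense(); print('grip',s['gripper_width'],s['grasp_force'],F(0)-b)
for k in (3,6,9,11):
    ctrl.line_to(pos(0,.081+k*.001,off),feed=.02); ctrl.sleep(.1); print(k,F(0)-b)
print(ctrl.sense()['gripper_width'],ctrl.sense()['clock'])
im=cam('wrist'); save(im,'w3.png')
E
```

```text
grip 0.023611091055827982 34.23223259858787 [-1.45431798  0.25182404  3.60225585]
3 [ 0.30097295 -2.19765505 -6.13320604]
6 [ 0.05002635 -1.26523845 -6.4762234 ]
9 [-0.34624415 -0.47047556 -6.93194876]
11 [-0.29882209 -0.74415425 -7.79599485]
0.023965187301263458 14.0583
```

View pics/w3.png

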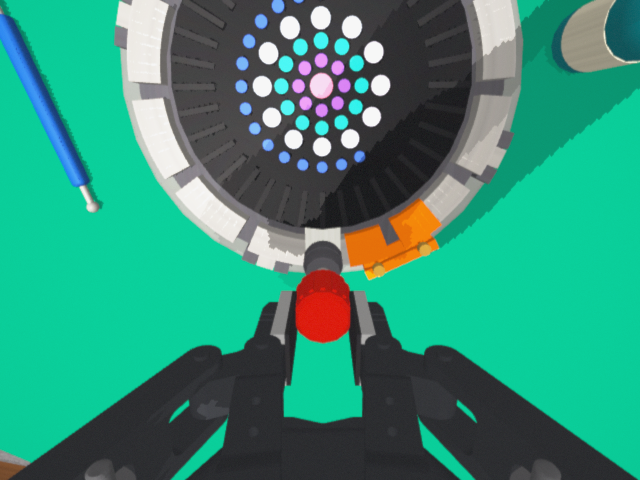

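The knob sits in the grip and the lift force (7.8 N) fits the spring at about 11 mm. I'll refine the slot angle and carry the table most of the way.

```bash
python3 - <<'E'
from m import *
off=float(np.load('off.npy')); b=F(0)
im=cam('wrist'); O=pts(im,orange(im)); r=np.hypot(*(O[:,:2]-C).T)
O=O[(r>.092)&(r<.105)&(abs(O[:,2]-.04)<.008)]; a=np.sort(np.arctan2(*(O[:,:2]-C).T[::-1])-PH0)
g=np.diff(a); i=g.argmax(); est=(a[i]+a[i+1])/2-off/R0; print('slot',a[i],a[i+1],'rel to knob',est,'block',a[0],a[-1])
end=min(est,.449)-.10
for d in np.append(np.arange(.05,end,.05),end):
    ctrl.line_to(pos(d,.092,off),feed=.04,attitude=rot(PH0+d,-1)); f=F(d,1)-b
    print(round(d,3),np.round(f,1))
    if abs(f[:2]).max()>10: break
np.save('d.npy',d); print(ctrl.sense()['clock'],ctrl.sense()['gripper_width'])
im=cam('wrist'); save(im,'w4.png')
E
```

```text
slot 0.4181820358149927 0.5073457673200853 rel to knob 0.47032438543850674 block 0.16449039797490284 0.7641313946940395
0.05 [ 0.4 -0.1 -1.3]
0.1 [-1.4  0.1 -0.6]
0.15 [-2.2  1.2 -0.1]
0.2 [-2.9  0.4 -1.2]
0.25 [-2.5  1.3  0.7]
0.3 [-4.7  1.2 -0.6]
0.349 [-4.8  1.9  0.1]
16.1667 0.0239908501080729
```

View pics/w4.png

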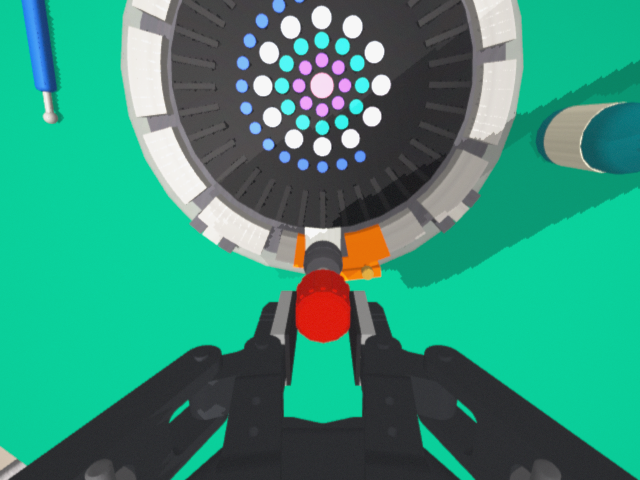

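The knob is at (322,305) over the near half of the orange block, with the slot about 0.12 rad ahead. I'll lower the pin onto the block, release, and push gently until it drops.

```bash
cat >> m.py <<'E'
def top():
    im=cam('wrist'); m=red(im); m[:240]=False; m[360:]=False; m[:,::2]=False; m[::2]=False
    z=pts(im,m)[:,2]; return np.percentile(z,95)
E
python3 - <<'E'
from m import *
off=float(np.load('off.npy')); d=float(np.load('d.npy'))
print('lifted',top())
ctrl.line_to(pos(d,.0895,off),feed=.02); print(F(d))
ctrl.command_gripper(.032); ctrl.line_to(pos(d,.086,off),feed=.03); b=F(d); h0=top(); print('rest',h0,b,ctrl.sense()['clock'])
d0=d
while d<.70 and ctrl.sense()['clock']<42:
    d+=.004
    ctrl.line_to(pos(d,.086,off),feed=.01,attitude=rot(PH0+d,-1))
    f=F(d,2)-b; h=top(); print(round(d,3),np.round(f,1),round(h,4))
    if h<h0-.004 or abs(f[1])>12 or f[2]>8: break
np.save('d.npy',d); print(ctrl.sense()['clock'])
E
```

```text
lifted 0.12257238918352625
[-5.19984784 -0.0366709  -8.49729357]
rest 0.11979668971388356 [-0.16448117 -0.16306168  0.09663428] 17.1583
0.353 [ 0.1  0.4 -0.1] 0.1198
0.357 [ 0.4 -0.1  0.3] 0.1199
0.361 [0.8 0.4 0.1] 0.1198
0.365 [0.3 0.7 0. ] 0.1198
0.369 [ 0.3  0.8 -0.7] 0.1198
0.373 [-0.2  0.3  0.3] 0.1198
0.377 [ 0.3  0.6 -0.1] 0.1198
0.381 [-0.4 -1.1 -0.2] 0.1198
0.385 [-0.3 -2.3 -1.6] 0.1199
0.389 [-0.7 -5.1 -2.5] 0.1199
0.393 [-1.1 -4.4 -1.8] 0.1199
0.397 [-0.3 -5.7 -2.3] 0.1198
0.401 [-0.5 -5.7 -2.1] 0.1198
0.405 [-0.9 -4.6 -2.6] 0.1198
0.409 [-1.2 -5.1 -2.3] 0.1197
0.413 [-0.8 -4.9 -2. ] 0.1198
0.417 [-0.6 -4.8 -1.6] 0.1198
0.421 [-1.4 -3.8 -1.9] 0.1198
0.425 [-0.5 -4.9 -2. ] 0.1198
0.429 [-0.5 -4.7 -2.3] 0.1197
0.433 [-1.1 -4.7 -2.4] 0.1198
0.437 [-1.5 -5.4 -1.8] 0.1197
0.441 [-1.1 -4.7 -2.1] 0.1198
0.445 [-1.1 -4.3 -2.7] 0.1197
0.449 [-1.7 -4.  -1.5] 0.1197
0.453 [-0.6 -2.9 -2.7] 0.1194
0.457 [-0.1 -1.5 -1.2] 0.119
0.461 [-0.2 -1.7 -1.4] 0.1191
0.465 [-0.  -2.  -1.8] 0.1189
0.469 [ 0.2  0.3 -0.1] 0.1121
26.6583
```

The pin dropped 7.7 mm, as expected. Releasing and verifying.

```bash
python3 - <<'E'
from m import *
off=float(np.load('off.npy')); d=float(np.load('d.npy'))
ctrl.line_to(pos(d,.086,off-.002),feed=.02); ctrl.command_gripper(.05); ctrl.sleep(.2); print(top())
ctrl.line_to(pos(d,.26,off),feed=.12); ctrl.sleep(.3)
im=cam('wrist'); save(im,'w5.png'); P=pts(im,red(im)); P=P[(np.hypot(*(P[:,:2]-C).T)<.13)&(P[:,2]>.06)]
t=P[P[:,2]>.106]; k=t.mean(0); print(k,np.percentile(P[:,2],[50,95]),'stage',np.arctan2(*(k[:2]-C)[::-1])-PH0, ctrl.sense()['clock'])
E
```

```text
0.11196577233262153
[0.56183447 0.00808638 0.11093883] [0.11090679 0.11237013] stage 0.4558049081916299 29.425
```

View pics/w5.png

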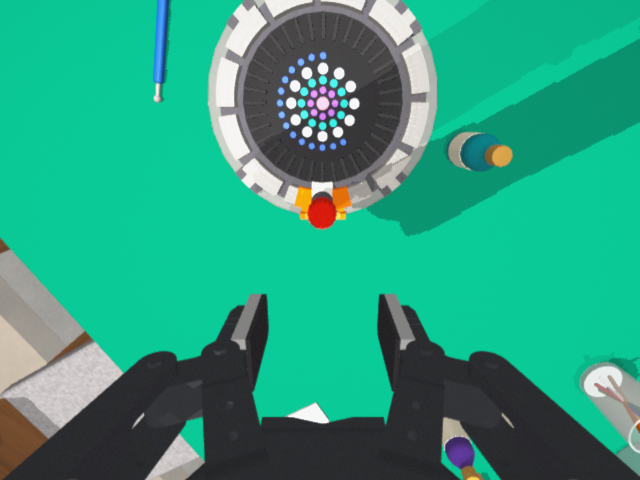

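The knob, at (322,210), is centred on the orange block and its top is at home height (0.112 m). The gripper is clear.

```bash
python3 -c "
from bench import ctrl
print(ctrl.hand_in())"
```

```text
the job is handed in; nothing more can be done
None
```

The table has moved on to the orange block's hole, at about 0.45 rad by the camera. The plunger is down at home height, the gripper is open and clear, and the job is handed in; the hand-in call gave no verdict.

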